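# Present a check-valve ball to the optical micrometer

## Robot

A 6-joint arm with a two-finger parallel gripper is mounted at the origin on the work surface. World frame = base frame: x ahead of the robot, y to its left, z up, the work surface at z = 0. Lengths are in m, angles in rad, forces in N, time in s.
With the tool pointing down it reaches from about 0.4 to 0.825 m from the base axis. Payload 7 kg.
Tool frame: the origin (TCP) lies at the very end of the fingers, on their centre line; the grasp point (between the pads) lies 19 mm behind it; z points along the fingers, y is the line along which they close (so a half turn about z gives the same grasp; the last joint's range is limited). The gripper opens to 85 mm and grips with 20 to 120 N. Pads are 22 mm wide; open, the fingers measure 114 mm over their backs; the gripper's body (76 mm by 85 mm) begins 54 mm behind the grasp point. The pads swing forward as they close: fully open they stand 13 mm farther back than shut.
Start: joints at [1.608, 0.359, 0.012, 0, -1.224, -0.288], TCP at [0.168, 0.654, 0.231] pointing down, gripper open.
Joint ranges: [-3.07, 3.07], [-1.43, 2.12], [-1.02, 1.25], [-3.03, 1.67], [-3.05, -0], [-3.03, 3.03]. Speed limits (rad/s): [2.39, 2.39, 3.01, 3.14, 3.14, 3.14].

## Interface

Orientations are given as a unit quaternion [x, y, z, w].
In Python, from workcell import readout, imaging, bot gives the robot as it stands. The module is installed in compiled form; this text tells all that it offers.
- The arm moves only by the tool send_rows, never from a script. Its argument "rows" is a list of rows, each a list of 3 entries, a list of its own where there are three numbers: the shift along the tool's x, y, z in mm, then the turn, a rotation vector about the tool's x, y, z in degrees, then the closure in counts, from 0 (fully open) to 255 (shut). In form: [[[dx, dy, dz], [ax, ay, az], grip], ...]. A call has 1 to 12 rows; each row shifts and turns the commanded pose from where the row before left it, along the tool's axes as they then stand; what a row does not reach is not made up. A row lasts 1/12 s, in which the tool goes at most 41.7 mm and 7.16 degrees, less where a joint would pass 70% of its speed; a pose out of reach is approached as far as the arm can. A call with a gripper value outside its range is refused whole. The fingers move at their own pace and stop on an object; the grip force is fixed at half the most. Time passes only in rows, so rows that do not move let the fingers close. It gives the time, the measured TCP pose, the force, the opening and the grip force at its end, in the units of the state.
- readout.get_obs(): the state, without advancing time (a new reading comes with each control period).
- imaging.snapshot(name): name is "scene" or "side" or "wrist"; returns (picture, depth): 420x560x3 uint8, red, green, blue; 420x560 float32, m along the optical axis (not along the pixel's ray), 0 where there is no reading.
- imaging.calibration(name): a dict with "fx", "fy", "cx", "cy" (pixels), "world_from_camera" (4x4, takes a point from camera to world coordinates); the wrist camera has in their place "hand_eye" (4x4, takes a point from camera to tool coordinates, whose origin is the TCP and whose axes are the flange's). Camera axes: x right, y up, looking along -z (the intrinsics and any distortion apply to the point x, -y, -z); pixel columns grow to the right and rows downward; lengths in m; the calibration is good to about 2 mm. The wrist camera is an equidistant fisheye: a pixel r from the principal point sees the ray r / f radians off the axis. A picture is of the moment at which its call begins: read the wrist's pose just before it. calibration takes no time and is no camera call.
- bot.hand_in(): hands the job in; it is judged then, once.
The state is a dict: "clock": time; "q": joint angles; "dq": joint speeds; "effort": joint torques, N m; "tool_pos": TCP position; "orientation": TCP orientation; "force": force on the tool from outside, world axes, zero at the start; "moment": the same for the moment, N m; "grip_width": finger opening in m; "finger_force": force on a finger pad.
Only numpy, scipy, OpenCV 4.12 (cv2) and the standard library are available. Lean on these libraries where they do the work, as an engineer would, in place of code of your own. Each camera call takes 0.05 s, during which the arm holds its last target. There are 200 camera calls.

## Task

Take the largest of the three steel balls off the white rack and set it down, without dropping it, in the cup at the end of the steel tray on the bench. Then lift the tray by its black handle and, keeping it level so that the ball stays in its cup, bring the ball between the two facing heads of the optical micrometer, without the tray touching them, so that the whole ball is inside the square beam from window to window, about midway. Finish while still holding the tray there, level and still, and leave the two smaller balls, the heat exchanger and the pen where they are.

Things in the scene. Friction and masses are not known exactly. Their poses are not given: they have to be found in the camera images.
- ball_large: polished steel ball, 28 mm diameter, about 90 g, the largest of the three on the rack. Its origin is a point on its surface and turns with the ball as it rolls; use ball_large_center
- ball_large_center (a point): centre of the large ball (at the start 51 mm above the bench, resting loose in one of the three rack cups)
- ball_mid: polished steel ball, 20 mm diameter, bystander on the rack; origin is a surface point
- ball_mid_center (a point): centre of the 20 mm ball
- ball_small: polished steel ball, 14 mm diameter, bystander on the rack; origin is a surface point
- ball_small_center (a point): centre of the 14 mm ball
- rack: fixed white plastic bar 60 (x) x 200 (y) x 15 mm thick with three identical upright cups on its centre line at y = -65, 0 and +65 mm; each cup is a stem of 22 mm diameter whose recess floor is 37 mm and rim 39.5 mm above the bench. Origin: centre of the underside, z up. Any ball may be in any cup
- tray: loose stainless tray, 64 mm wide (y) and 207 mm long (from x = -95 to x = +112 mm), sheet 4 mm thick with an upturned lip 12 mm high all round, about 0.32 kg. It stands on the bench. Origin: on the underside, directly below the middle of the handle; x points along the tray towards the ball cup, z up. At +-15 mm in x two standoffs carry the handle
- tray_handle (a point): middle of the black bar handle: a block 48 mm (x) x 14 mm (y, the width to grip) x 34 mm high, its centre 49 mm and its top 66 mm above the tray's underside, parallel to the tray's length
- tray_seat (a point): centre of the recess floor of the tray's ball cup, at x = 90 mm, 26 mm above the tray's underside. The cup is an upright stem of 22 mm diameter with a recess of 18 mm diameter and 2.5 mm deep; the ball lies loose in it (about 1 mm of play) and rolls over the rim if the tray tips about 35 degrees or is jerked
- tray_ball_spot (a point): where the centre of the large ball is when it rests in the tray's cup: x = 90 mm, 40 mm above the tray's underside
- gauge: fixed optical micrometer: base plate 90 (x) x 310 (y) x 18 mm with two grey heads, each 60 (x) x 84 (y) mm, tops 144 mm above the bench, standing 120 mm apart along y (inner faces at y = -60 and +60 mm), each with a square 44 mm glass window in its inner face. The gap is open above and on both x sides. Origin: centre of the base underside, z up, front is -x (towards the robot, give or take its yaw)
- gauge_beam (a point): middle of the gap on the axis of the beam, 105 mm above the bench: the ball's centre belongs here. Axes as the gauge: beam along y, 44 x 44 mm in x and z
- exchanger: bystander: brazed plate heat exchanger lying flat, 113 x 273 x 81 mm high with its ports, 3.2 kg; origin centre of underside
- pen: bystander: black pen, 130 mm long and 10 mm thick, lying on a paper form; origin at mid length on the underside
Mind the look-alikes: they are no part of the job. Leave any blue or green look-alike of the ball_large alone.

How it is judged:
By the outcome, as a careful person would: the job done as asked, in the order asked, and still so for the second after the job is handed in, while the arm keeps its last pose, push and grip.
It also fails if it takes over 62 s, if anything falls off the work surface, if the arm or the gripper's body presses on something with over 40 N, if the wrist force passes 120 N, or if a joint passes its speed limit or range.

## Working session

There is one attempt and no reset: what is moved stays moved. The work goes in short steps, Python scripts to look and compute and a tool call to move; the robot and the scene stay as the last step left them, time stands still between calls to the robot, and variables do not carry over. Pictures are saved under pics/ and viewed, at most 10 in all, crops included, and the job is handed in when it is done.

Besides the shell and the picture viewer there is one more tool, called after ">>>" as name(argument=value, ...) on one line, values as JSON. send_rows: Moves the arm, as the interface text tells. Its arguments: {"type":"object","properties":{"rows":{"type":"array"}},"required":["rows"]}

```bash
mkdir -p pics; python3 - <<'E'
from workcell import readout, imaging, bot
import cv2, numpy as np
o=readout.get_obs(); print(o)
for n in ["scene","side","wrist"]:
    p,d=imaging.snapshot(n); cv2.imwrite(f"pics/{n}0.png",p[:,:,::-1]); np.savez(f"pics/{n}0.npz",p=p,d=d)
    c=imaging.calibration(n); print(n,{k:np.round(v,4).tolist() if not isinstance(v,str) else v for k,v in c.items()})
E
```

```text
{'clock': 0.0, 'q': array([ 1.60809341e+00,  3.59384801e-01,  1.10824975e-02, -3.58459570e-04,
       -1.22411190e+00, -2.88112047e-01]), 'dq': array([ 1.72282845e-03,  5.63061004e-04,  1.20873831e-03,  2.15161464e-03,
       -1.73155560e-03, -6.99591981e-05]), 'effort': array([ 6.31195780e-04, -5.83317769e+01,  2.93418109e+01,  6.93703830e+00,
       -5.96238737e-03,  2.14757215e-06]), 'tool_pos': array([0.16742578, 0.65341426, 0.23037383]), 'orientation': array([ 9.92138807e-01, -1.25139539e-01, -3.52534266e-05,  8.25552266e-04]), 'force': array([-0.1874342 , -0.5465072 ,  0.54568519]), 'moment': array([0.01802596, 0.00143172, 0.05871657]), 'finger_force': 0.0, 'grip_width': 0.08561444304024736}
scene {'fx': 402.752, 'fy': 402.752, 'cx': 275.0163, 'cy': 208.4011, 'world_from_camera': [[0.8635, -0.2788, 0.4203, 0.9497], [0.5042, 0.4551, -0.734, -0.641], [0.0133, 0.8457, 0.5335, 0.574], [0.0, 0.0, 0.0, 1.0]]}
side {'fx': 541.8775, 'fy': 541.8775, 'cx': 277.9721, 'cy': 215.7992, 'world_from_camera': [[-0.9555, 0.2133, -0.2037, 0.2753], [-0.295, -0.6928, 0.658, 0.8515], [-0.0008, 0.6888, 0.7249, 1.0695], [0.0, 0.0, 0.0, 1.0]]}
wrist {'fx': 325.1923, 'fy': 325.1923, 'cx': 287.2108, 'cy': 201.1832, 'hand_eye': [[-0.0004, 0.9633, 0.2685, 0.0683], [1.0, 0.0004, 0.0001, 0.0006], [-0.0, 0.2685, -0.9633, -0.1422], [0.0, 0.0, 0.0, 1.0]]}
```

View pics/scene0.png

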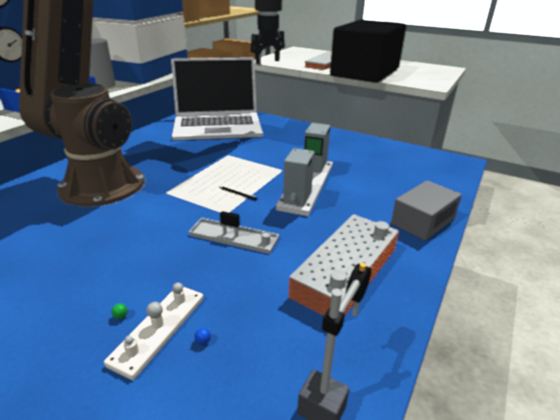

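View pics/side0.png

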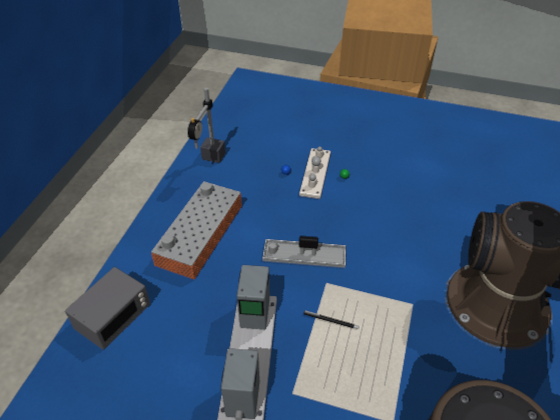

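The scene view shows the rack at about (155,330), with a grey ball in each cup at (130,345), (155,310) and (178,290). The ones to leave alone are the green ball (120,311) and blue ball (203,337). The tray is at (235,235) with its cup near (266,239), and the gauge heads are at (298,178) and (317,145).

```bash
cat > h.py <<'E'
import numpy as np, cv2
from workcell import readout, imaging
from scipy.spatial.transform import Rotation as R
def ray(n,px):
    c=imaging.calibration(n); px=np.atleast_2d(np.asarray(px,float))
    x=(px[:,0]-c["cx"])/c["fx"]; y=(px[:,1]-c["cy"])/c["fy"]
    if n=="wrist":
        o=readout.get_obs(); T=np.eye(4); T[:3,:3]=R.from_quat(o["orientation"]).as_matrix(); T[:3,3]=o["tool_pos"]
        T=T@c["hand_eye"]; r=np.hypot(x,y)+1e-12; s=np.tan(r)/r; x=x*s;y=y*s
    else: T=np.array(c["world_from_camera"])
    return T[:3,3], np.c_[x,-y,-np.ones(len(x))]@T[:3,:3].T
def plane(n,px,z):
    o,d=ray(n,px); return o+d*((z-o[2])/d[:,2])[:,None]
def cloud(n,d):
    v,u=np.indices(d.shape); o,r=ray(n,np.c_[u.ravel(),v.ravel()])
    return (o+r*d.reshape(-1,1)).reshape(*d.shape,3)
def tool(dw):  # world vector -> tool axes, mm
    return R.from_quat(readout.get_obs()["orientation"]).inv().apply(dw)*1000
E
python3 - <<'E'
from h import *
np.set_printoptions(precision=4,suppress=True)
boxes={"scene":{"rack":(100,280,208,380),"tray":(185,205,283,255),"gauge":(275,120,336,216)},
"side":{"rack":(298,145,334,200),"tray":(260,232,350,268),"gauge":(215,262,282,419)}}
for n in boxes:
    f=np.load(f"pics/{n}0.npz"); p,d=f["p"],f["d"]; P=cloud(n,d); hsv=cv2.cvtColor(p,cv2.COLOR_RGB2HSV)
    for k,(a,b,c,e) in boxes[n].items():
        m=np.zeros(d.shape,bool); m[b:e,a:c]=1
        m&=(hsv[:,:,1]<110)&(d>0)
        for lo,hi in {"rack":[(.01,.02),(.03,.07)],"tray":[(.002,.02),(.022,.034),(.058,.075)],"gauge":[(.012,.024),(.138,.15)]}[k]:
            mm=m&(P[:,:,2]>lo)&(P[:,:,2]<hi); q=P[mm]
            if len(q)<5: print(n,k,lo,len(q));continue
            r=cv2.minAreaRect((q[:,:2]*1000).astype(np.float32))
            print(n,k,lo,len(q),"z",np.median(q[:,2]),"rect",np.round(r[0],1),np.round(r[1],1),round(r[2],1), "mean",q.mean(0))
f=np.load("pics/scene0.npz")["p"][275:385,95:215,::-1]; g=np.load("pics/side0.npz")["p"][140:205,280:355,::-1]
a=cv2.resize(f,None,fx=4,fy=4,interpolation=3); b=cv2.resize(g,(int(75*440/65*.6),440*6//10),interpolation=3)
o=np.zeros((440,780,3),np.uint8); o[:,:480]=a[:440]; o[:264,480:480+b.shape[1]][:,:300]=b[:,:300]; cv2.imwrite("pics/crop1.png",o)
E
```

```text
scene rack 0.01 2459 z 0.013920997190725037 rect [ 526.1 -314.3] [ 61.4 200.1] 5.2 mean [ 0.533  -0.3299  0.0139]
scene rack 0.03 605 z 0.047372278599988715 rect [ 527.4 -315.8] [ 25.3 148. ] 3.4 mean [ 0.53   -0.3184  0.0466]
scene tray 0.002 1222 z 0.003971724620423334 rect [464.   46.4] [208.7 187.2] 11.9 mean [ 0.4775 -0.0099  0.0057]
scene tray 0.022 88 z 0.025363730821523045 rect [509.3  -9.7] [119.   21.9] 15.9 mean [ 0.524  -0.003   0.0261]
scene tray 0.058 78 z 0.06335597994108222 rect [466.9 -13.5] [45.1 14.9] 10.2 mean [ 0.4678 -0.0162  0.0626]
scene gauge 0.012 615 z 0.016027705808036807 rect [514.6 304. ] [ 90.5 314.4] 12.0 mean [0.5442 0.2624 0.0164]
scene gauge 0.138 564 z 0.14179997720185886 rect [514.7 304.2] [ 60.2 286.6] 12.0 mean [0.5214 0.279  0.1417]
side rack 0.01 669 z 0.015016232077304625 rect [ 522.9 -310.7] [ 60.3 206.6] 5.4 mean [ 0.5199 -0.2963  0.015 ]
side rack 0.03 215 z 0.048836857951769286 rect [ 522.6 -309.8] [ 26.3 151.3] 7.9 mean [ 0.5215 -0.301   0.0476]
side tray 0.002 1409 z 0.005665708457081253 rect [472.5  -9.6] [209.2  71.1] 11.0 mean [ 0.47   -0.008   0.0067]
side tray 0.022 77 z 0.026369896964072215 rect [504.7   3. ] [119.6  23.9] 3.1 mean [0.5259 0.0017 0.0269]
side tray 0.058 82 z 0.06383324672718693 rect [463.3 -10. ] [42.3 15.3] 10.4 mean [ 0.4628 -0.008   0.0639]
side gauge 0.012 1933 z 0.018074014005386108 rect [511.6 303.2] [ 90.1 301.1] 12.0 mean [0.5004 0.2997 0.0181]
side gauge 0.138 2249 z 0.14372828218568168 rect [509.7 307.1] [ 60.5 289. ] 12.0 mean [0.5052 0.3279 0.1437]
```

View pics/crop1.png

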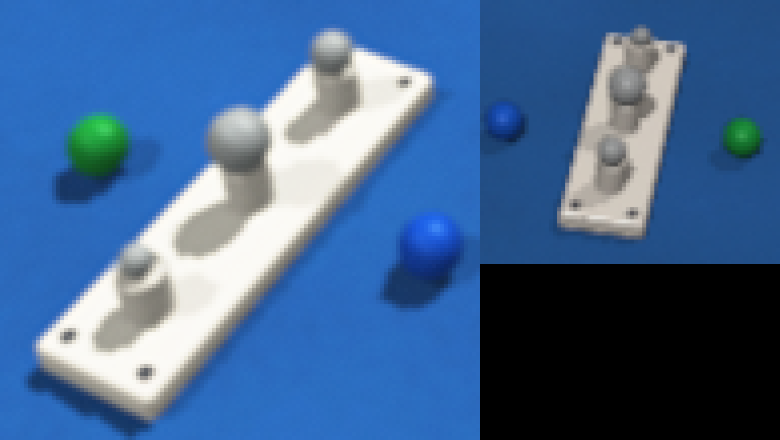

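The three candidates on the rack are the cups at scene (130,345), (155,310) and (178,290). The crop shows the middle ball is clearly the largest, so I'll take that one. The blue and green balls stay put. First I'll turn the tool square to the rack.

>>> send_rows(rows=[[[0,0,0],[0,0,7.04],0],[[0,0,0],[0,0,7.04],0],[[0,0,0],[0,0,7.04],0],[[0,0,0],[0,0,7.04],0],[[0,0,0],[0,0,7.04],0],[[0,0,0],[0,0,7.04],0],[[0,0,0],[0,0,7.04],0],[[0,0,0],[0,0,7.04],0],[[0,0,0],[0,0,7.04],0],[[0,0,0],[0,0,7.04],0]])

```text
clock: 0.98
tool_pos: [0.1675, 0.6537, 0.2309]
orientation: [0.737, -0.676, 0.0, 0.0]
force: [-0.0, 0.2, -0.6]
grip_width: 0.0854
finger_force: 0.0
```

>>> send_rows(rows=[[[32,-25,0],[0,0,0],0],[[32,-25,0],[0,0,0],0],[[32,-25,0],[0,0,0],0],[[32,-25,0],[0,0,0],0],[[32,-25,0],[0,0,0],0],[[32,-25,0],[0,0,0],0],[[32,-25,0],[0,0,0],0],[[32,-25,0],[0,0,0],0],[[32,-25,0],[0,0,0],0],[[32,-25,0],[0,0,0],0],[[32,-25,0],[0,0,0],0],[[32,-25,0],[0,0,0],0]])

```text
clock: 1.98
tool_pos: [0.5022, 0.2971, 0.2314]
orientation: [0.739, -0.674, -0.0, -0.0]
force: [0.7, -0.1, 1.4]
grip_width: 0.0857
finger_force: 0.0
```

>>> send_rows(rows=[[[38,2,0],[0,0,0],0],[[38,2,0],[0,0,0],0],[[38,2,0],[0,0,0],0],[[38,2,0],[0,0,0],0],[[38,2,0],[0,0,0],0],[[38,2,0],[0,0,0],0],[[38,2,0],[0,0,0],0],[[38,2,0],[0,0,0],0],[[38,2,0],[0,0,0],0],[[38,2,0],[0,0,0],0],[[38,2,0],[0,0,0],0],[[38,2,0],[0,0,0],0]])

```text
clock: 2.98
tool_pos: [0.5185, -0.1593, 0.2314]
orientation: [0.739, -0.674, 0.0, -0.0]
force: [1.2, 0.8, 0.4]
grip_width: 0.0854
finger_force: 0.0
```

>>> send_rows(rows=[[[38,2,10],[0,0,0],0],[[38,2,20],[0,0,0],0],[[38,2,20],[0,0,0],0],[[38,2,20],[0,0,0],0],[[0,0,20],[0,0,0],0],[[0,0,10],[0,0,0],0],[[0,0,0],[0,0,0],0],[[0,0,0],[0,0,0],0]])

```text
clock: 3.65
tool_pos: [0.5246, -0.3054, 0.1332]
orientation: [0.739, -0.674, -0.0, 0.0]
force: [0.2, -0.6, 0.4]
grip_width: 0.0856
finger_force: 0.0
```

```bash
python3 - <<'E'
from h import *
p,d=imaging.snapshot("wrist"); cv2.imwrite("pics/w1.png",p[:,:,::-1]); np.savez("pics/w1.npz",p=p,d=d)
o=readout.get_obs(); print(o["tool_pos"],o["orientation"])
E
```

```text
[ 0.52539757 -0.30540027  0.1342206 ] [ 7.39158508e-01 -6.73531319e-01  5.05306047e-04 -9.12257255e-05]
```

View pics/w1.png

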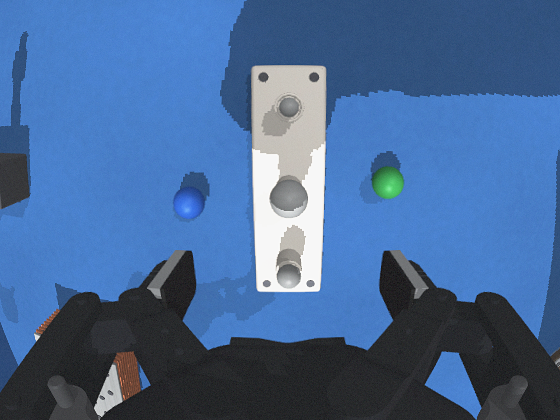

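The middle ball is clearly the largest, centred near (289,198) with a radius of about 19 px. The fingertips sit on either side at rows 250–300.

```bash
python3 - <<'E'
from h import *
P=plane("wrist",[[289,198],[289,106],[289,275]],.051);print(P)
t=readout.get_obs()["tool_pos"]; print(tool(P[0]-t))
a,b=P[2]-P[1],0; print(np.degrees(np.arctan2(a[1],a[0])))
d=np.load("pics/w1.npz")["d"]; print(cloud("wrist",d)[198,289], cloud("wrist",d)[192:206,284:296].reshape(-1,3).mean(0))
E
```

```text
[[ 0.52504405 -0.31372992  0.051     ]
 [ 0.53111743 -0.37860148  0.051     ]
 [ 0.51917823 -0.25169383  0.051     ]]
[ 8.20906072  1.192124   83.22479279]
95.37444642201388
[ 0.52545401 -0.31741704  0.06486525] [ 0.52507279 -0.31700492  0.06450347]
```

>>> send_rows(rows=[[[8,1,0],[0,0,0],0],[[0,0,20],[0,0,0],0],[[0,0,25],[0,0,0],0],[[0,0,25],[0,0,0],0],[[0,0,20],[0,0,0],0],[[0,0,11],[0,0,0],0],[[0,0,0],[0,0,0],0],[[0,0,0],[0,0,0],0]])

```text
clock: 4.37
tool_pos: [0.5252, -0.3142, 0.033]
orientation: [0.739, -0.674, 0.0, -0.0]
force: [-0.2, 1.0, 0.2]
grip_width: 0.0852
finger_force: 0.0
```

>>> send_rows(rows=[[[0,0,0],[0,0,0],150],[[0,0,0],[0,0,0],180],[[0,0,0],[0,0,0],200],[[0,0,0],[0,0,0],220],[[0,0,0],[0,0,0],255],[[0,0,0],[0,0,0],255],[[0,0,0],[0,0,0],255],[[0,0,0],[0,0,0],255],[[0,0,0],[0,0,0],255],[[0,0,0],[0,0,0],255]])

```text
clock: 5.2
tool_pos: [0.5253, -0.3143, 0.033]
orientation: [0.739, -0.674, 0.001, -0.0]
force: [-1.0, 1.7, 6.0]
grip_width: 0.0255
finger_force: 58.6
```

>>> send_rows(rows=[[[0,0,-3],[0,0,0],255],[[0,0,-8],[0,0,0],255],[[0,0,-15],[0,0,0],255],[[0,0,-25],[0,0,0],255],[[0,0,-25],[0,0,0],255],[[0,0,-15],[0,0,0],255],[[0,0,-5],[0,0,0],255],[[0,0,0],[0,0,0],255]])

```text
clock: 5.87
tool_pos: [0.525, -0.3143, 0.1298]
orientation: [0.739, -0.674, 0.001, -0.001]
force: [0.1, 0.7, -1.0]
grip_width: 0.025
finger_force: 58.9
```

```bash
python3 - <<'E'
from h import *
p,d=imaging.snapshot("wrist"); np.savez("pics/w2.npz",p=p,d=d)
s,_=imaging.snapshot("scene")
o=readout.get_obs(); print(o["tool_pos"],o["grip_width"],o["force"])
a=cv2.resize(p[90:400,130:450,::-1],(440,426)); b=cv2.resize(s[230:385,95:225,::-1],(357,426),interpolation=3)
cv2.imwrite("pics/w2.png",np.hstack([a,b]))
E
```

```text
[ 0.52373028 -0.3138521   0.12734531] 0.024967237672795687 [ 1.03454238e+00 -1.37796883e-05 -1.06643454e+00]
```

View pics/w2.png

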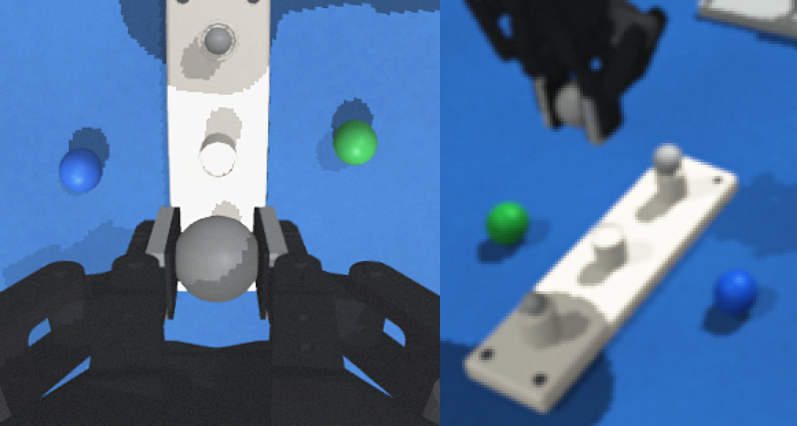

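The ball is held between the pads (crop (217,258)), the middle cup is empty, and the other two balls haven't moved. Next I'll measure where the ball sits in the tool frame.

```bash
cat > inhand.py <<'E'
from h import *
p,d=imaging.snapshot("wrist"); o=readout.get_obs()
P=cloud("wrist",d); T=R.from_quat(o["orientation"]).inv().apply((P-o["tool_pos"]).reshape(-1,3))*1000
hs=cv2.cvtColor(p,cv2.COLOR_RGB2HSV); v=hs[:,:,2]
m=((d>.05)&(d<.2)&(hs[:,:,1]<40)&(v>75)).astype(np.uint8); m[:,:255]=0;m[:,322:]=0
m=cv2.morphologyEx(m,cv2.MORPH_OPEN,np.ones((3,3),np.uint8)); m[:235]=0;m[315:]=0
# sphere fit, radius 14
from scipy.optimize import least_squares
q=T[m.ravel()>0]; f=least_squares(lambda c:np.linalg.norm(q-c,axis=1)-14,[0,0,-19],loss="soft_l1")
print("n",len(q),"ball in tool mm",f.x.round(1),"rms",np.sqrt(np.mean(f.fun**2)).round(2),"tcp",o["tool_pos"],o["grip_width"])
E
python3 inhand.py
```

```text
n 3074 ball in tool mm [ -0.9  -0.  -17.1] rms 0.76 tcp [ 0.52352523 -0.31380652  0.12687308] 0.025002935923619157
```

>>> send_rows(rows=[[[-10,0,-8],[0,0,0],255],[[-20,-1,-8],[0,0,0],255],[[-28,-1,-8],[0,0,0],255],[[-28,-1,-8],[0,0,0],255],[[-28,-1,0],[0,0,0],255],[[-28,-1,0],[0,0,0],255],[[-28,-1,0],[0,0,0],255],[[-28,-1,0],[0,0,0],255],[[-28,-1,0],[0,0,0],255],[[-28,-1,0],[0,0,0],255],[[-28,-1,0],[0,0,0],255],[[-18,0,0],[0,0,0],255]])

```text
clock: 7.02
tool_pos: [0.5062, -0.0122, 0.1597]
orientation: [0.739, -0.674, -0.0, 0.0]
force: [0.2, -0.1, -0.6]
grip_width: 0.025
finger_force: 58.9
```

>>> send_rows(rows=[[[-8,0,0],[0,0,-4.7],255],[[0,0,0],[0,0,-7],255],[[0,0,0],[0,0,-7],255],[[0,0,0],[0,0,-7],255],[[0,0,0],[0,0,-7],255],[[0,0,0],[0,0,-7],255],[[0,0,0],[0,0,-7],255],[[0,0,0],[0,0,-7],255],[[0,0,0],[0,0,-7],255],[[0,0,0],[0,0,-7],255],[[0,0,0],[0,0,-7],255],[[0,0,0],[0,0,-7],255]])

```text
clock: 8.02
tool_pos: [0.5056, -0.0063, 0.1595]
orientation: [1.0, -0.024, -0.001, 0.0]
force: [0.3, 0.8, -0.4]
grip_width: 0.0249
finger_force: 58.8
```

>>> send_rows(rows=[[[0,0,0],[0,0,-7],255],[[0,0,0],[0,0,-5],255],[[0,0,0],[0,0,-2],255],[[0,0,0],[0,0,0],255],[[0,0,0],[0,0,0],255]])

```text
clock: 8.43
tool_pos: [0.5058, -0.0064, 0.1597]
orientation: [0.996, 0.095, -0.001, 0.0]
force: [-0.1, 0.1, -0.5]
grip_width: 0.0248
finger_force: 58.8
```

```bash
python3 inhand.py; python3 - <<'E'
from h import *
p,d=imaging.snapshot("wrist"); np.savez("pics/w3.npz",p=p,d=d); cv2.imwrite("pics/w3.png",p[:,:,::-1])
E
```

```text
n 3061 ball in tool mm [ -1.6   0.6 -17.2] rms 0.72 tcp [ 0.50596509 -0.00635541  0.15982185] 0.02514571368234202
```

View pics/w3.png

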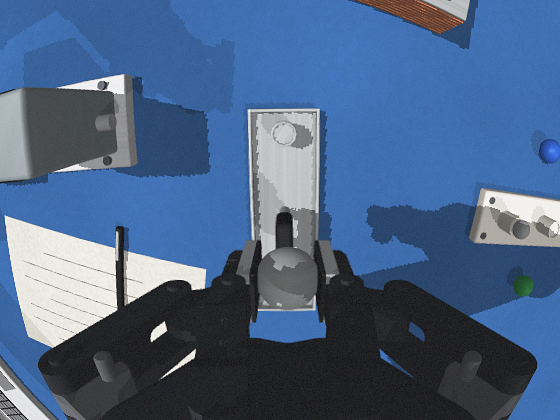

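The tray lies straight ahead, with its cup rim centred at about (284,132) and its far corners at (249,109) and (320,109).

```bash
python3 - <<'E'
from h import *
f=np.load("pics/w3.npz");p,d=f["p"],f["d"]
g=cv2.cvtColor(p,cv2.COLOR_RGB2GRAY); 
P=cloud("wrist",d); m=(P[:,:,2]>.022)&(P[:,:,2]<.035); m[:100]=0;m[160:]=0;m[:,:262]=0;m[:,306:]=0
q=P[m]; print(m.sum(),q.mean(0),cv2.minEnclosingCircle((q[:,:2]*1000).astype(np.float32)))
v,u=np.nonzero(m);print(u.min(),u.max(),v.min(),v.max())
c=plane("wrist",[[284,133]],.0285); print("rim by ray",c)
L=plane("wrist",[[249,109],[320,109],[247,215],[320,215]],.012);print(L)
for a,b in((2,0),(3,1)): print(np.degrees(np.arctan2(*(L[b]-L[a])[[1,0]])))
o=readout.get_obs(); print(tool(c[0]-o["tool_pos"]),2*np.degrees(np.arctan2(o["orientation"][1],o["orientation"][0])))
E
```

```text
506 [0.55477728 0.00563977 0.02634798] ((555.2540893554688, 5.904560565948486), 11.022120475769043)
270 296 122 146
rim by ray [[0.55562017 0.00513418 0.0285    ]]
[[ 0.57017188  0.03956757  0.012     ]
 [ 0.58185927 -0.02205688  0.012     ]
 [ 0.47301953  0.02518527  0.012     ]
 [ 0.48595813 -0.04234071  0.012     ]]
8.420828155342635
11.942488928997898
[ 50.96018097  -2.01210674 131.36833543] 10.853984794044278
```

>>> send_rows(rows=[[[10,-1,0],[0,0,0],255],[[20,-1,0],[0,0,0],255],[[16,-1,5],[0,0,0],255],[[6,0,15],[0,0,0],255],[[0,0,25],[0,0,0],255],[[0,0,25],[0,0,0],255],[[0,0,25],[0,0,0],255],[[0,0,15],[0,0,0],255],[[0,0,8],[0,0,0],255],[[0,0,4],[0,0,0],255],[[0,0,0],[0,0,0],255],[[0,0,0],[0,0,0],255]])

```text
clock: 9.53
tool_pos: [0.5576, 0.0065, 0.0389]
orientation: [0.995, 0.095, 0.001, -0.0]
force: [-0.2, 0.0, -1.0]
grip_width: 0.025
finger_force: 58.9
```

```bash
python3 inhand.py; python3 - <<'E'
from h import *
s,_=imaging.snapshot("scene");t,_=imaging.snapshot("side")
a=cv2.resize(s[190:265,180:290,::-1],(616,420)[::1],interpolation=3)[:, :];b=cv2.resize(t[225:275,255:355,::-1],(600,300),interpolation=3)
o=np.zeros((600,800,3),np.uint8);o[:300,:440]=cv2.resize(a,(440,300));o[300:,:600]=b;cv2.imwrite("pics/c4.png",o)
E
```

```text
n 4036 ball in tool mm [ -1.1   0.6 -16.2] rms 13.21 tcp [0.55773737 0.00657077 0.0391907 ] 0.02486086712217318
```

View pics/c4.png

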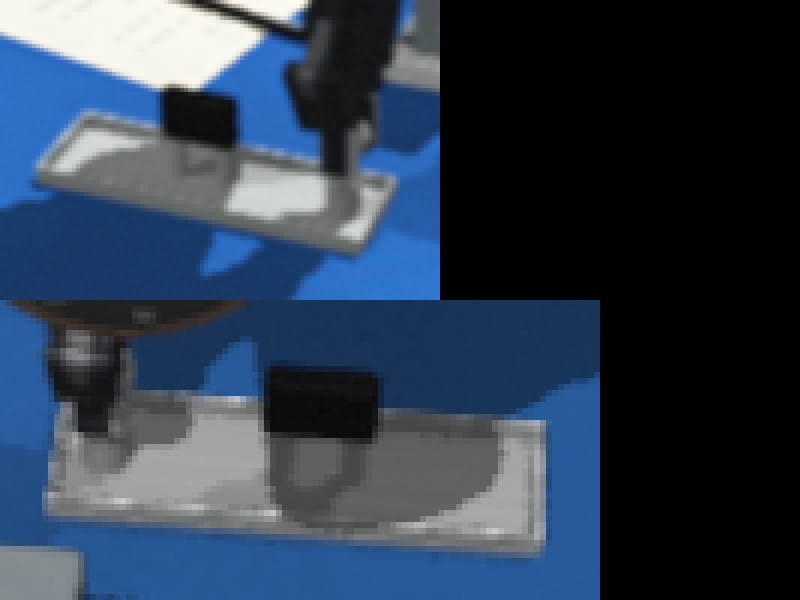

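The fingers and ball sit over the cup at the far end. I'm now lowering the last 15 mm.

>>> send_rows(rows=[[[-1.2,0,4],[0,0,0],255],[[0,0,4],[0,0,0],255],[[0,0,4],[0,0,0],255],[[0,0,2],[0,0,0],255],[[0,0,1],[0,0,0],255],[[0,0,0],[0,0,0],255],[[0,0,0],[0,0,0],255],[[0,0,0],[0,0,0],255]])

```text
clock: 10.35
tool_pos: [0.5557, 0.0061, 0.0232]
orientation: [0.995, 0.095, 0.0, 0.0]
force: [-0.4, -0.2, -1.5]
grip_width: 0.0249
finger_force: 58.9
```

>>> send_rows(rows=[[[0,0,0.6],[0,0,0],255],[[0,0,0],[0,0,0],185],[[0,0,0],[0,0,0],175],[[0,0,0],[0,0,0],168],[[0,0,0],[0,0,0],160],[[0,0,0],[0,0,0],150],[[0,0,0],[0,0,0],130],[[0,0,0],[0,0,0],100],[[0,0,0],[0,0,0],100],[[0,0,0],[0,0,0],100]])

```text
clock: 11.18
tool_pos: [0.5557, 0.0061, 0.0226]
orientation: [0.995, 0.095, 0.0, -0.0]
force: [-0.8, 0.5, -0.2]
grip_width: 0.052
finger_force: 0.0
```

>>> send_rows(rows=[[[0,0,-5],[0,0,0],100],[[0,0,-10],[0,0,0],100],[[0,0,-20],[0,0,0],60],[[0,0,-25],[0,0,0],0],[[0,0,-25],[0,0,0],0],[[0,0,-25],[0,0,0],0],[[-20,0,-15],[0,0,0],0],[[-35,0,0],[0,0,0],0],[[-25,0,0],[0,0,0],0],[[-10,0,0],[0,0,0],0],[[0,0,0],[0,0,0],0],[[0,0,0],[0,0,0],0]])

```text
clock: 12.18
tool_pos: [0.4679, -0.0108, 0.1488]
orientation: [0.995, 0.096, 0.001, -0.0]
force: [-0.0, 0.0, 0.5]
grip_width: 0.0854
finger_force: 0.0
```

```bash
python3 - <<'E'
from h import *
p,d=imaging.snapshot("wrist"); np.savez("pics/w5.npz",p=p,d=d); cv2.imwrite("pics/w5.png",p[:,:,::-1])
P=cloud("wrist",d); m=(P[:,:,2]>.056)&(P[:,:,2]<.075); v,u=np.nonzero(m)
q=P[m];q=q[(abs(q[:,0]-.467)<.05)&(abs(q[:,1]+.01)<.035)];print(len(q),cv2.minAreaRect((q[:,:2]*1000).astype(np.float32)),q.mean(0))
o=readout.get_obs();print(o["tool_pos"],o["orientation"],o["force"])
E
```

```text
1177 ((467.3690185546875, -11.218412399291992), (47.1281852722168, 13.627389907836914), 11.35213851928711) [ 0.46862566 -0.01116006  0.0643886 ]
[ 0.46839994 -0.01067303  0.14849215] [ 9.95429004e-01  9.54993460e-02  9.82785141e-04 -8.37095370e-05] [ 0.89747636  0.4980518  -0.62694152]
```

View pics/w5.png

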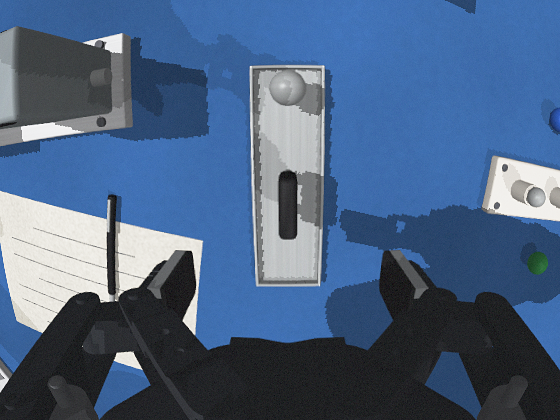

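The ball is seated in the tray cup at (287,88), and the handle is centred at (288,205). I'll grip it 10 mm ahead of its middle, nearer the combined centre of mass.

>>> send_rows(rows=[[[9,0,5],[0,0,0],0],[[0,0,20],[0,0,0],0],[[0,0,25],[0,0,0],0],[[0,0,25],[0,0,0],0],[[0,0,20],[0,0,0],0],[[0,0,13],[0,0,0],0],[[0,0,6],[0,0,0],0],[[0,0,3],[0,0,0],0],[[0,0,0],[0,0,0],0],[[0,0,0],[0,0,0],0]])

```text
clock: 13.07
tool_pos: [0.4769, -0.0091, 0.0308]
orientation: [0.995, 0.095, 0.0, 0.0]
force: [-0.0, -0.2, -0.4]
grip_width: 0.0856
finger_force: 0.0
```

>>> send_rows(rows=[[[0,0,0],[0,0,0],130],[[0,0,0],[0,0,0],170],[[0,0,0],[0,0,0],190],[[0,0,0],[0,0,0],200],[[0,0,0],[0,0,0],208],[[0,0,0],[0,0,0],214],[[0,0,0],[0,0,0],220],[[0,0,0],[0,0,0],230],[[0,0,0],[0,0,0],255],[[0,0,0],[0,0,0],255],[[0,0,0],[0,0,0],255],[[0,0,0],[0,0,0],255]])

```text
clock: 14.07
tool_pos: [0.4762, -0.0093, 0.0309]
orientation: [0.995, 0.095, 0.0, 0.0]
force: [-0.8, -0.6, 5.8]
grip_width: 0.0132
finger_force: 59.0
```

>>> send_rows(rows=[[[0,0,-1],[0,0,0],255],[[0,0,-2],[0,0,0],255],[[0,0,-3],[0,0,0],255],[[0,0,-4],[0,0,0],255],[[0,0,-4],[0,0,0],255],[[0,0,-3],[0,0,0],255],[[0,0,-2],[0,0,0],255],[[0,0,-1],[0,0,0],255],[[0,0,0],[0,0,0],255],[[0,0,0],[0,0,0],255]])

```text
clock: 14.9
tool_pos: [0.476, -0.0093, 0.0505]
orientation: [0.995, 0.095, -0.0, -0.0]
force: [0.1, -0.4, -4.6]
grip_width: 0.0133
finger_force: 58.4
```

```bash
cat > tray.py <<'E'
from h import *
o=readout.get_obs(); p,d=imaging.snapshot("wrist"); P=cloud("wrist",d)
Tm=R.from_quat(o["orientation"]); T=Tm.inv().apply((P-o["tool_pos"]).reshape(-1,3)).reshape(P.shape)*1000
hs=cv2.cvtColor(p,cv2.COLOR_RGB2HSV); ok=(d>.03)&(hs[:,:,1]<60)&(hs[:,:,2]>60)
# sphere: ball zone in tool frame
m=ok&(abs(T[:,:,0]-80)<20)&(abs(T[:,:,1])<20)&(T[:,:,2]<3)&(T[:,:,2]>-40)
from scipy.optimize import least_squares
q=T[m]; f=least_squares(lambda c:np.linalg.norm(q-c,axis=1)-14,[80,0,-10],loss="soft_l1"); 
print("ball n",m.sum(),"tool",f.x.round(1),"world",o["tool_pos"]+Tm.apply(f.x/1000), "rms",np.sqrt(np.mean(f.fun**2)).round(2))
m=ok&(T[:,:,0]>12)&(T[:,:,0]<105)&(abs(T[:,:,1])<25)&(T[:,:,2]>18)&(T[:,:,2]<42)
q=P[m]; c=np.median(q,0)
A=np.c_[q[:,:2],np.ones(len(q))]; w=np.ones(len(q),bool)
for _ in range(6):
    s=np.linalg.lstsq(A[w],q[w,2],rcond=None)[0]; w=abs(A@s-q[:,2])<.003
print("floor n",w.sum(),"pitch/roll deg",np.degrees(s[:2]).round(2),"z",c[2].round(4))
print("tcp",o["tool_pos"],o["orientation"].round(4),"F",o["force"].round(1),"M",o["moment"].round(2),"w",o["grip_width"])
np.savez("pics/last.npz",p=p,d=d); cv2.imwrite("pics/last.png",p[:,:,::-1])
E
python3 tray.py
```

```text
ball n 3650 tool [79.4  0.7 -8.2] world [0.55415183 0.00506359 0.05872925] rms 0.47
floor n 11770 pitch/roll deg [-0.09 -0.03] z 0.0231
tcp [ 0.47602269 -0.00931405  0.05054855] [ 0.9955  0.0952 -0.     -0.    ] F [ 0.1 -0.4 -4.6] M [-0.01  0.13 -0.  ] w 0.013250275259161197
```

The tray is level and the ball is still seated. I'm lifting it clear of the heads.

>>> send_rows(rows=[[[0,0,-3],[0,0,0],255],[[0,0,-8],[0,0,0],255],[[0,0,-13],[0,0,0],255],[[0,0,-18],[0,0,-0.2],255],[[0,0,-20],[0,0,-0.3],255],[[0,0,-20],[0,0,-0.3],255],[[0,0,-20],[0,0,-0.2],255],[[0,0,-18],[0,0,0],255],[[0,0,-14],[0,0,0],255],[[0,0,-9],[0,0,0],255],[[0,0,-5],[0,0,0],255],[[0,0,-2],[0,0,0],255]])

```text
clock: 15.95
tool_pos: [0.4761, -0.0092, 0.2012]
orientation: [0.995, 0.104, 0.0, -0.0]
force: [-0.3, -0.5, -4.6]
grip_width: 0.0133
finger_force: 58.5
```

```bash
python3 tray.py; python3 - <<'E'
from h import *
o=readout.get_obs(); b=o["tool_pos"]+R.from_quat(o["orientation"]).apply([.0794,.0007,-.0082])
print("ball->beam tool mm", tool(np.array([.513,.304,.105])-b))
d=np.load("pics/last.npz")["d"]; P=cloud("wrist",d)
q=P[(P[:,:,2]>.139)&(P[:,:,2]<.149)&(P[:,:,1]>.1)&(d>0)]; print(len(q)); 
if len(q)>20: print(cv2.minAreaRect((q[:,:2]*1000).astype(np.float32)))
E
```

```text
ball n 3660 tool [79.2  0.7 -7.9] world [0.55379857 0.00645458 0.20915217] rms 0.48
floor n 11746 pitch/roll deg [-0.04  0.02] z 0.1735
tcp [ 0.47614206 -0.00923306  0.20122928] [ 9.946e-01  1.039e-01  4.000e-04 -2.000e-04] F [-0.3 -0.5 -4.6] M [-0.07  0.09  0.  ] w 0.013284528507887515
ball->beam tool mm [  21.4877161  -299.54334968  104.17611861]
5250
((533.5776977539062, 204.37896728515625), (61.54423904418945, 84.09505462646484), 11.400633811950684)
```

>>> send_rows(rows=[[[0,-3,0],[0,0,0],255],[[0,-8,0],[0,0,0],255],[[0,-13,0],[0,0,0],255],[[1,-18,0],[0,0,0],255],[[2,-20,0],[0,0,0],255],[[2,-20,0],[0,0,0],255],[[2,-20,0],[0,0,0],255],[[2,-20,0],[0,0,0],255],[[2,-20,0],[0,0,0],255],[[2,-20,0],[0,0,0],255],[[2,-20,0],[0,0,0],255],[[2,-20,0],[0,0,0],255]])

```text
clock: 17.0
tool_pos: [0.4501, 0.1932, 0.1997]
orientation: [0.995, 0.104, -0.001, 0.0]
force: [1.3, 0.4, -5.0]
grip_width: 0.0133
finger_force: 58.7
```

>>> send_rows(rows=[[[2,-20,0],[0,0,0],255],[[2,-20,0],[0,0,0],255],[[0,-19,0],[0,0,0],255],[[0,-17,0],[0,0,0],255],[[0,-12,0],[0,0,0],255],[[0,-7,0],[0,0,0],255],[[0,-3,0],[0,0,0],255],[[0,0,0],[0,0,0],255],[[0,0,0],[0,0,0],255]])

```text
clock: 17.75
tool_pos: [0.4345, 0.2881, 0.2003]
orientation: [0.995, 0.104, -0.0, 0.0]
force: [0.5, -0.8, -5.3]
grip_width: 0.0134
finger_force: 58.6
```

```bash
python3 tray.py; python3 - <<'E'
from h import *
o=readout.get_obs(); b=o["tool_pos"]+R.from_quat(o["orientation"]).apply([.0793,.0007,-.0080])
print("ball->beam tool mm", tool(np.array([.513,.304,.105])-b))
d=np.load("pics/last.npz")["d"]; P=cloud("wrist",d)
q0=P[(P[:,:,2]>.137)&(P[:,:,2]<.151)&(d>0)]
y=(q0[:,:2]-[.513,.304])@[-.208,.978]
for s in(-1,1):
    q=q0[(s*y>.03)]; print(s,len(q),cv2.minAreaRect((q[:,:2]*1000).astype(np.float32)) if len(q)>20 else"", "inner face y mm",np.percentile(s*y[s*y>.03],1)*1000 if len(q) else "")
E
```

```text
ball n 3638 tool [80.   0.3 -8.4] world [0.5128429  0.30428225 0.20863053] rms 0.46
floor n 11798 pitch/roll deg [-0.1   0.01] z 0.173
tcp [0.43448794 0.28805846 0.20031114] [ 9.946e-01  1.039e-01 -3.000e-04  3.000e-04] F [ 0.5 -0.8 -5.3] M [-0.03  0.1  -0.02] w 0.013430123195482034
ball->beam tool mm [  0.79046482  -0.32319443 103.40274148]
-1 9875 ((533.2893676757812, 206.60804748535156), (61.31660079956055, 84.38138580322266), 12.076400756835938) inner face y mm 57.992639017140526
1 9685 ((252.3748779296875, 561.8212280273438), (96.77159881591797, 667.6755981445312), 56.660770416259766) inner face y mm 62.15605569004371
```

View pics/last.png

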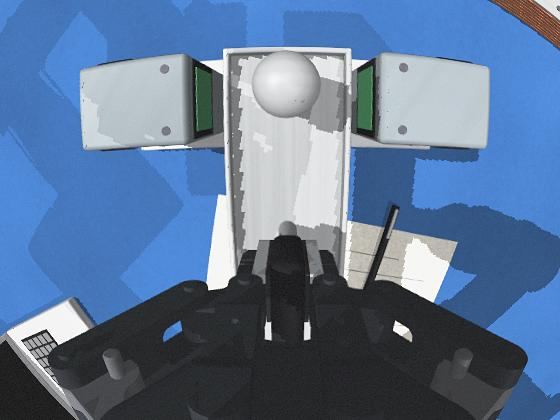

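From above, the ball (286,83) is midway between the two heads, with their inner faces at columns 213 and 357. The tray fits between them with room to spare. I'll shift 2 mm left and lower straight down.

>>> send_rows(rows=[[[0,-1,2],[0,0,0],255],[[0,-1,6],[0,0,0],255],[[0,0,10],[0,0,0],255],[[0,0,13],[0,0,0],255],[[0,0,14],[0,0,0],255],[[0,0,14],[0,0,0],255],[[0,0,14],[0,0,0],255],[[0,0,12],[0,0,0],255],[[0,0,9],[0,0,0],255],[[0,0,6],[0,0,0],255],[[0,0,3],[0,0,0],255],[[0,0,0.5],[0,0,0],255]])

```text
clock: 18.8
tool_pos: [0.4341, 0.2903, 0.0965]
orientation: [0.995, 0.104, -0.0, 0.0]
force: [0.5, 0.0, -3.4]
grip_width: 0.0131
finger_force: 58.6
```

>>> send_rows(rows=[[[0,0,0],[0,0,0],255],[[0,0,0],[0,0,0],255],[[0,0,0],[0,0,0],255],[[0,0,0],[0,0,0],255],[[0,0,0],[0,0,0],255],[[0,0,0],[0,0,0],255]])

```text
clock: 19.3
tool_pos: [0.4343, 0.2906, 0.0973]
orientation: [0.995, 0.104, 0.0, -0.0]
force: [-0.4, 0.3, -4.1]
grip_width: 0.0132
finger_force: 58.7
```

```bash
python3 tray.py; python3 - <<'E'
from h import *
d=np.load("pics/last.npz")["d"]; P=cloud("wrist",d)
q0=P[(P[:,:,2]>.137)&(P[:,:,2]<.151)&(d>0)]
y=(q0[:,:2]-[.5123,.306])@[-.208,.978]; x=(q0[:,:2]-[.5123,.306])@[.978,.208]
for s in(-1,1):
    k=(s*y>.03)&(s*y<.16)&(abs(x)<.06); print(s,k.sum(),"inner",np.percentile(s*y[k],1)*1000,"x range",np.percentile(x[k],[1,99])*1000)
s,_=imaging.snapshot("scene");t,_=imaging.snapshot("side")
o=np.hstack([cv2.resize(s[90:260,180:350,::-1],(400,400),interpolation=3),cv2.resize(t[240:420,200:380,::-1],(400,400),interpolation=3)]);cv2.imwrite("pics/end.png",o)
E
```

```text
ball n 3640 tool [80.   0.2 -8.2] world [0.51254512 0.30700083 0.10548783] rms 0.48
floor n 11833 pitch/roll deg [-0.07  0.02] z 0.0698
tcp [0.43427133 0.29062768 0.09727827] [ 9.946e-01  1.039e-01  1.000e-04 -2.000e-04] F [-0.4  0.3 -4.1] M [-0.08  0.16 -0.02] w 0.013209455346433212
-1 15481 inner 59.37429736746356 x range [-29.37993886  27.86148638]
1 17911 inner 59.8561401845734 x range [-29.9436513   27.70416418]
```

View pics/end.png

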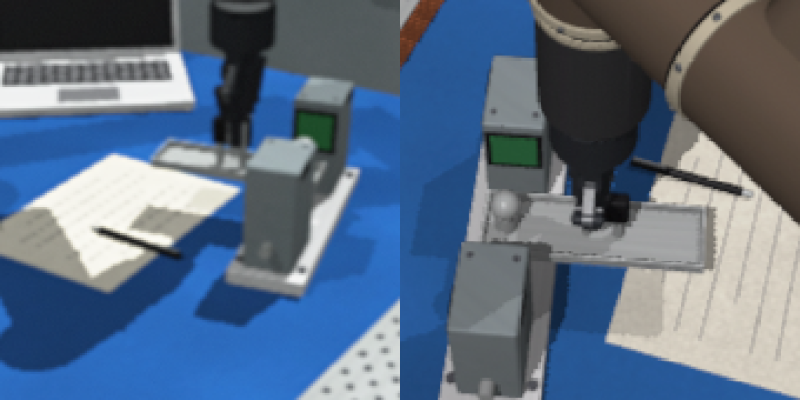

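The side view shows the ball (505,210) in its cup, midway between the heads and clear of both. It is within about 1.5 mm of the beam centre, and the tray is level and still.

```bash
python3 -c "
from workcell import bot
print(bot.hand_in())"
```

```text
the job is handed in; nothing more can be done
None
```

I handed the job in with the arm holding the tray level and still, the large ball in its cup and within about 1.5 mm of the beam centre, midway between the two heads; it took about 20 s of the 62 s allowed, and I never touched the other objects.

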